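Put the ukulele shelf in order

ROBOT

A 6-joint arm with a two-finger parallel gripper is mounted at the origin on the work surface. World frame = base frame: x ahead of the robot, y to its left, z up, the work surface at z = 0. Lengths are in m, angles in degrees, forces in N, time in s.
With the tool pointing down it reaches from about 0.275 to 0.85 m from the base axis. Payload 19 kg.
Tool frame: the origin (TCP) lies midway between the tips of the shut fingers; the grasp point (between the pads) lies 19 mm behind it (env.grip_point_offset is the distance from the TCP to the grasp point, in m); z points along the fingers, y is the line along which they close (so a half turn about z gives the same grasp; the last joint's range is limited). The gripper opens to 85 mm and grips with 20 to 120 N. Pads are 22 mm wide; open, the fingers measure 114 mm over their backs; the gripper's body (76 mm by 85 mm) begins 54 mm behind the grasp point. The pads swing forward as they close: fully open they stand 13 mm farther back than shut.
Start: joints at [58.728, 8.623, 82.357, -0, 89.026, -7.678], TCP at [0.23, 0.527, 0.231] pointing down, gripper open.
Joint ranges: [-160.23, 160.23], [-39.13, 120.54], [6.94, 153.29], [-79.49, 259.48], [9.18, 160.14], [-161.06, 161.06]. Speed limits (degrees/s): [108.29, 108.29, 127.2, 172.46, 172.46, 172.46].

INTERFACE

Orientations are given as [roll, pitch, yaw] about the fixed x, y, z axes, in that order (R = Rz(yaw) Ry(pitch) Rx(roll)).
In Python, from rig import env, viewer gives the robot as it stands.
- The arm moves only by the shell command python3 -m creep 'ROWS'. ROWS is JSON, a list of rows, each an object with "gripper": the closure in counts, from 0 (fully open) to 255 (shut); "translation": the shift along the tool's x, y, z in cm, a list of three; "dr": the turn, a rotation vector about the tool's x, y, z in rad, a list of three. In form: [{"gripper": gripper, "translation": [dx, dy, dz], "dr": [ax, ay, az]}, ...]. A call has 1 to 12 rows; each row shifts and turns the commanded pose from where the row before left it, along the tool's axes as they then stand; what a row does not reach is not made up. A row lasts 1/8 s, in which the tool goes at most 62.5 mm and 10.7 degrees, less where a joint would pass 70% of its speed; a pose out of reach is approached as far as the arm can. A call with a gripper value outside its range is refused whole. The fingers move at their own pace and stop on an object; the grip force is fixed at half the most. Time passes only in rows, so rows that do not move let the fingers close. It gives the time, the measured TCP pose, the force, the opening and the grip force at its end, in the units of the state.
- env.observe(): the state, without advancing time (a new reading comes with each control period).
- viewer.read_camera(name): name is "scene" or "top" or "wrist"; returns (picture, depth): 480x640x3 uint8, blue, green, red; 480x640 float32, m along the optical axis (not along the pixel's ray), 0 where there is no reading.
- viewer.get_calibration(name): a dict with "K" (3x3 intrinsics, pixels), "R" (3x3) and "t" (3): a world point X has camera coordinates R X + t. Camera axes: x right, y down, z forward; pixel columns grow to the right and rows downward; lengths in m; the calibration is good to about 2 mm. A picture is of the moment at which its call begins: read the wrist's pose just before it. get_calibration takes no time and is no camera call; for the wrist camera it gives the pose at the moment of the call.
- env.sign_off(): hands the job in; it is judged then, once.
The state is a dict: "time_s": time; "joint_pos": joint angles; "dq": joint speeds; "joint_torque": joint torques, N m; "eef_pos": TCP position; "tool_rot": TCP orientation; "ft_force": force on the tool from outside, world axes, zero at the start; "ft_torque": the same for the moment, N m; "gripper_width": finger opening in m; "grip_force": force on a finger pad.
Only numpy, scipy, OpenCV 4.12 (cv2) and the standard library are available. Lean on these libraries where they do the work, as an engineer would, in place of code of your own. Each camera call takes 0.05 s, during which the arm holds its last target. There are 200 camera calls.

TASK

Tidy the shelf: set each harmonica on the felt pad of its own colour (red on red, blue on blue) and the turquoise tuner on the turquoise pad, each lying flat, right side up, centred on its outline and square with it. Slide the chord-chart board flat under the sprung brass arm of the dark wooden holder, straight and all the way in to the back stop. Leave the pick box and the white coaster where they are, and let go of everything.

Things in the scene. Friction and masses are not known exactly. Their poses are not given: they have to be found in the camera images.
- harp_red: Loose harmonica, silver covers with a red comb, red end caps and a red stripe along its top; a block 102 (x) x 27 (y) x 20 (z) mm with plain flat long sides, about 100 g. Origin at the centre of its underside, x along its length, z up. Starts lying flat on the table.
- harp_blue: Loose harmonica, silver covers with a blue comb, blue end caps and a blue stripe along its top; a block 102 (x) x 27 (y) x 20 (z) mm with plain flat long sides, about 100 g. Origin at the centre of its underside, x along its length, z up. Starts lying flat on the table.
- tuner: Loose turquoise plastic instrument tuner with a dark screen on top, 62 (x) x 44 (y) x 18 (z) mm, about 60 g. Origin at the centre of its underside, x along its length, z up. Starts lying flat on the table, screen up.
- chart: Loose cream board printed with three chord grids on top, 130 (x) x 50 (y) x 12 (z) mm, about 70 g. Origin at the centre of its underside, x along its length, z up. Starts lying flat on the table, grids up. Either end may go into the holder first.
- pad_red: Fixed flat charcoal felt pad, 130 x 60 mm and 6 mm high, with a red border and in its middle a red outline of the harmonica's footprint. Origin at the centre of its underside (its top is 6 mm above), x along its length, z up. No raised rim.
- pad_blue: Fixed flat charcoal felt pad, 130 x 60 mm and 6 mm high, with a blue border and in its middle a blue outline of the harmonica's footprint. Origin at the centre of its underside (its top is 6 mm above), x along its length, z up. No raised rim.
- pad_tuner: Fixed flat charcoal felt pad, 95 x 75 mm and 6 mm high, with a turquoise border and in its middle a turquoise outline of the tuner's footprint. Origin at the centre of its underside (its top is 6 mm above), x along its 95 mm length, z up. No raised rim.
- holder: Fixed dark wooden plate, 10 high, 84 wide (y), x -80 to +100 mm from the origin (underside, z up). Stop face at x +65, 14 above plate. Sprung brass arm, 24 wide on y=0, hinged at x +78, z 30, reaching to -x: lowest at x +25, 8 above plate, then a ramp up to its mouth at x -10, 20 above plate. The board, slid along +x on the plate, lifts it (3 N); when home its centre is at x=0, y=0.
- pick_box: Bystander, not to be moved: wooden pick box with a dark sliding lid, 90 x 60 x 38 mm, loose. Origin at the centre of its underside, x along its length.
- coaster: Bystander, not to be moved: round white ceramic coaster with a blue ring, 96 mm across, 8 mm high, loose. Origin at the centre of its underside.
Mind the look-alikes: they are no part of the job. What is shaped like the pad_tuner but green or pink is not meant. What is shaped like the harp_red but pink is not meant.

How it is judged (in metres and radians):
At the end, for the whole second after the job is handed in: Harmonicas and tuner on their own pads: within 13 mm of centre, square within 0.22 rad (either way round), flat, right side up. Chart flat on the plate under the arm: within 15 mm of the stop, 13 mm sideways, 0.2 rad (either way round). All at rest (horizontal distance between harp_red and pad_red below 0.013 m and z of harp_red in the frame of pad_red between 0.003 and 0.0095 m and angle between each of harp_red, harp_blue, tuner's own z axis and vertical below 0.1 rad and angle between the x axis of harp_red and the x axis of pad_red, either way round below 0.22 rad and linear speed of each of harp_red, harp_blue, tuner, chart below 0.02 m/s and angular speed of each of harp_red, harp_blue, tuner, chart below 0.3 rad/s and horizontal distance between harp_blue and pad_blue below 0.013 m and z of harp_blue in the frame of pad_blue between 0.003 and 0.0095 m and angle between the x axis of harp_blue and the x axis of pad_blue, either way round below 0.22 rad and horizontal distance between tuner and pad_tuner below 0.013 m and z of tuner in the frame of pad_tuner between 0.003 and 0.0095 m and angle between the x axis of tuner and the x axis of pad_tuner, either way round below 0.22 rad and x of chart in the frame of holder between -0.015 and 0.005 m and y of chart in the frame of holder between -0.013 and 0.013 m and z of chart in the frame of holder between 0.006 and 0.014 m and angle between chart's own z axis and vertical below 0.08 rad and angle between the x axis of chart and the x axis of holder, either way round below 0.2 rad); the robot touches nothing.
It fails at once if the pick box is pushed more than 15 mm or tipped (distance of pick_box from where it was at the start of the episode above 0.015 m or angle between pick_box's own z axis and vertical above 0.3 rad).
It fails at once if the coaster is pushed more than 15 mm or tipped (distance of coaster from where it was at the start of the episode above 0.015 m or angle between coaster's own z axis and vertical above 0.3 rad).
It also fails if it takes over 96 s, if anything falls off the work surface, if the arm or the gripper's body presses on something with over 40 N, if the wrist force passes 120 N, or if a joint passes its speed limit or range.

## Working session

There is one attempt and no reset: what is moved stays moved. The work goes in short steps, Python scripts to look and compute and a shell command to move; the robot and the scene stay as the last step left them, time stands still between calls to the robot, and variables do not carry over. Pictures are saved under pics/ and viewed, at most 14 in all, crops included, and the job is handed in when it is done.

```bash
ls; mkdir -p pics; python3 - <<'E'
from rig import env, viewer
import cv2, numpy as np
s=env.observe(); print({k:np.round(v,3).tolist() for k,v in s.items()}, env.grip_point_offset)
for n in("top","scene"):
    p,d=viewer.read_camera(n); cv2.imwrite(f"pics/{n}0.png",p); np.save(f"pics/{n}0.npy",d)
    c=viewer.get_calibration(n); print(n,{k:np.round(v,3).tolist() for k,v in c.items()})
E
```

```text
pics
{'time_s': 0.0, 'joint_pos': [58.729, 8.652, 82.393, 0.0, 89.026, -7.678], 'dq': [-0.011, 0.012, 0.013, 0.004, -0.083, -0.047], 'joint_torque': [-0.002, -71.304, -57.088, -0.0, 0.009, -0.0], 'eef_pos': [0.23, 0.527, 0.231], 'tool_rot': [-179.93, -0.01, 156.407], 'ft_force': [-0.078, -0.987, 0.567], 'ft_torque': [-0.002, 0.0, -0.006], 'grip_force': 0.0, 'gripper_width': 0.085} 0.0187
top {'K': [[612.38, 0.0, 310.163], [0.0, 612.38, 242.047], [0.0, 0.0, 1.0]], 'R': [[0.018, -1.0, 0.004], [-0.995, -0.019, -0.096], [0.096, -0.002, -0.995]], 't': [-0.025, 0.583, 1.149]}
scene {'K': [[480.886, 0.0, 319.845], [0.0, 480.886, 233.59], [0.0, 0.0, 1.0]], 'R': [[0.787, 0.616, -0.017], [0.432, -0.571, -0.698], [-0.44, 0.543, -0.716]], 't': [-0.45, -0.229, 1.286]}
```

View pics/top0.png

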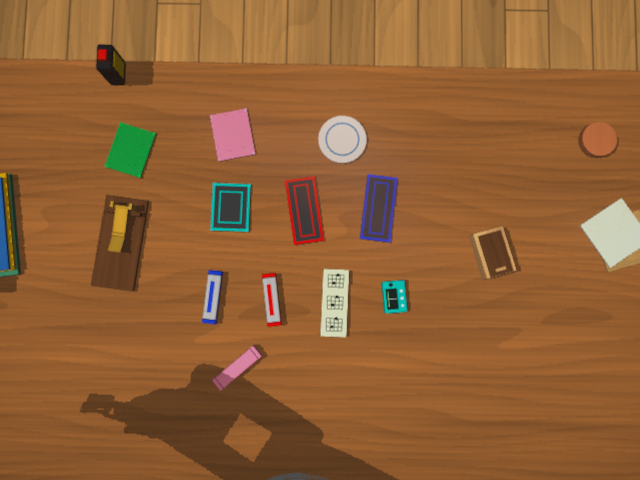

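View pics/scene0.png

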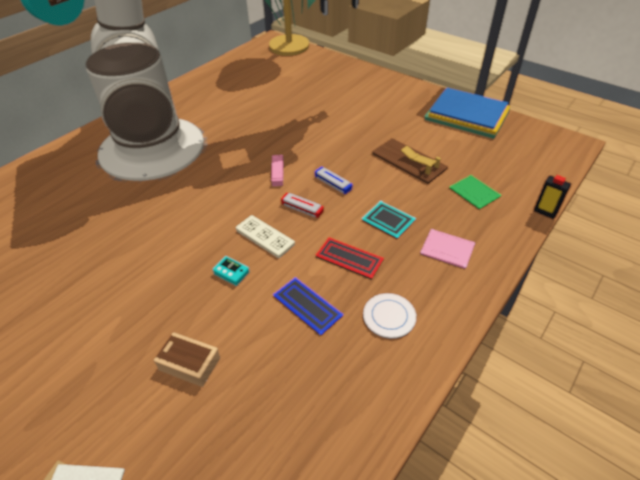

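The top view shows the following:
- **Targets:** blue harp (212,297), red harp (272,299), chart (335,303), tuner (395,297), holder (120,243) with its stop end up, tuner pad (231,207), red pad (305,211), blue pad (379,208).
- **Look-alikes:** for harp_red, the pink harp (238,368). For pad_tuner, the green (131,150) and pink (233,135) pads.

I choose red (272,299) and the turquoise-bordered pad (231,207). Next I'll measure them and make one check crop.

```bash
cat > h.py <<'E'
import cv2, numpy as np
from rig import env, viewer
def ray(uv,z,c):
    d=np.linalg.inv(c["K"])@[uv[0],uv[1],1]; R=np.array(c["R"]); o=-R.T@c["t"]; d=R.T@d
    return o+d*(z-o[2])/d[2]
def rect(mask,z,c):
    """minAreaRect of the mask's points cast on the plane z: x,y mm, long-axis yaw deg, sizes mm"""
    hull=cv2.convexHull(cv2.findNonZero(mask)).reshape(-1,2)
    P=np.array([ray(p,z,c)[:2] for p in hull],np.float32)*1000
    (x,y),(w,h),a=cv2.minAreaRect(P)
    if w<h: a+=90; w,h=h,w
    a=(a+90)%180-90
    return np.round([x,y,a,w,h],1)
def big(m):
    n,l,s,_=cv2.connectedComponentsWithStats(m); return (l==1+s[1:,4].argmax()).astype(np.uint8)*255
HSV=dict(red=[((0,150,90),(6,255,255)),((174,150,90),(180,255,255))],blue=[((112,120,80),(128,255,255))],
  turq=[((82,120,80),(98,255,255))],silver=[((0,0,120),(180,60,255))],cream=[((15,5,170),(60,90,255))],
  dark=[((0,0,0),(180,255,92))])
def find(p,c,roi,cols,z,close=9,single=True):
    u,v,r,s=roi; m=np.zeros(p.shape[:2],np.uint8); hsv=cv2.cvtColor(p,cv2.COLOR_BGR2HSV)
    for k in cols:
        for lo,hi in HSV[k]: m|=cv2.inRange(hsv,lo,hi)
    w=np.zeros_like(m); w[v-s:v+s,u-r:u+r]=m[v-s:v+s,u-r:u+r]
    w=cv2.morphologyEx(w,cv2.MORPH_CLOSE,np.ones((close,close),np.uint8))
    return rect(big(w),z,c)
LIST=dict(harp_red=((272,299,22,38),("red","silver"),.020),harp_blue=((212,297,22,38),("blue","silver"),.020),
 tuner=((395,297,22,28),("turq",),.018),chart=((335,303,25,45),("cream",),.012),
 pad_red=((305,211,28,42),("red",),.006),pad_blue=((379,208,28,42),("blue",),.006),pad_tuner=((231,207,30,35),("turq",),.006),
 holder=((121,243,36,56),("dark",),.010))
def allobj(p,c,names=None):
    for n in names or LIST: print(n,find(p,c,*LIST[n]).tolist())
E
python3 - <<'E'
from h import *
p=cv2.imread("pics/top0.png"); c=viewer.get_calibration("top"); d=np.load("pics/top0.npy")
allobj(p,c)
for n in LIST:
    u,v,_,_=LIST[n][0]; X=np.linalg.inv(c["K"])@[u,v,1]*d[v,u]; print(n,np.round(np.array(c["R"]).T@(X-c["t"])*1000),end=' ')
hs=cv2.cvtColor(p,cv2.COLOR_BGR2HSV); print(hs[270,110],hs[285,140],hs[240,140],hs[240,160])
a=cv2.resize(p[265:400,190:300],None,fx=4,fy=4,interpolation=2); b=cv2.resize(p[180:300,80:260],None,fx=2.2,fy=2.2,interpolation=2)
o=np.zeros((540,800,3),np.uint8); o[:540,:440]=a[:540]; b=b[:264,:360]; o[:b.shape[0],440:440+b.shape[1]]=b
cv2.imwrite("pics/crop0.png",o)
E
```

```text
harp_red [472.6, 58.7, 7.7, 100.9, 26.8]
harp_blue [475.6, 172.4, -5.3, 100.7, 27.1]
tuner [482.5, -177.6, 5.9, 60.9, 44.2]
chart [468.9, -62.7, -1.6, 130.3, 50.3]
pad_red [649.0, -0.8, 9.3, 129.9, 60.0]
pad_blue [656.0, -147.6, -6.1, 128.8, 59.7]
pad_tuner [652.2, 144.4, -1.0, 94.4, 74.2]
holder [577.4, 353.8, -6.0, 177.6, 86.1]
harp_red [473.  57.  21.] harp_blue [475. 171.  24.] tuner [ 481. -179.   21.] chart [468. -64.  11.] pad_red [646.  -3.  10.] pad_blue [ 656. -149.    5.] pad_tuner [652. 143.   7.] holder [574. 348.  30.] [ 13 165  94] [ 13 171 140] [ 12 156  88] [ 14 170 153]
```

View pics/crop0.png

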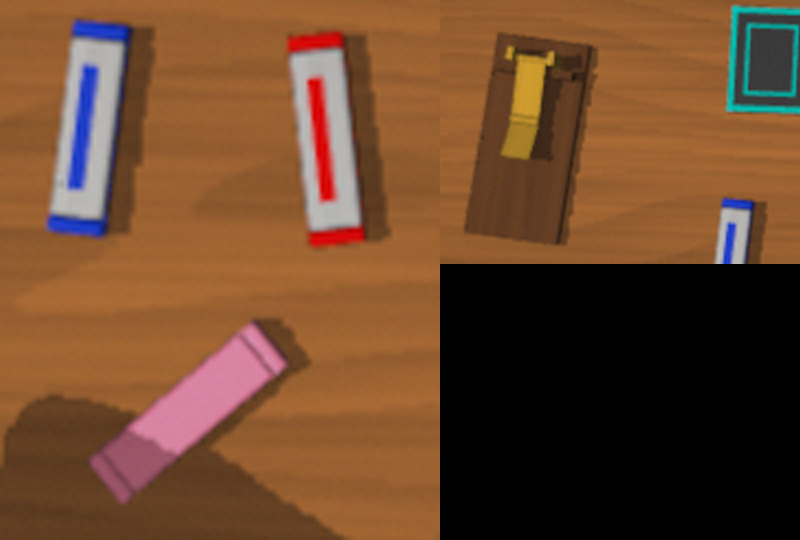

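The crop confirms the choice: red harp at left-crop (325,140), blue harp at (90,130), pink decoy at (190,410), and the turquoise pad. All sizes match to within 2 mm, and the heights agree with the depth. Next is a helper for distances.

```bash
cat > go.py <<'E'
# python3 go.py x y z(mm) yaw(deg): turn about tool z [rad], then shift [cm] in the turned tool axes
import sys, numpy as np
from rig import env
from scipy.spatial.transform import Rotation as R
x,y,z,yaw=map(float,sys.argv[1:5]); s=env.observe()
cur=R.from_euler('xyz',s["tool_rot"],degrees=True); tgt=R.from_euler('xyz',[180,0,yaw],degrees=True)
b=min((tgt,tgt*R.from_euler('z',180,degrees=True)),key=lambda r:(cur.inv()*r).magnitude())
print("dr",np.round((cur.inv()*b).as_rotvec(),3),"cm",np.round(b.inv().apply(np.array([x,y,z])/1000-s["eef_pos"])*100,2),
 "t",s["time_s"],"w",s["gripper_width"],"j6",np.round(s["joint_pos"][5]),"F",np.round(s["ft_force"],1))
E
python3 - <<'E'
from h import *
c=viewer.get_calibration("top")
a,b=ray((91.4,285.5),.01,c),ray((134.5,290.5),.01,c); print(a,b,(a+b)/2*1000)
E
python3 go.py 475.6 172.4 60 174.7
```

```text
[0.49265204 0.40762417 0.01      ] [0.48455416 0.32385538 0.01      ] [488.60309897 365.7397752   10.        ]
dr [-0.001 -0.    -0.319] cm [-27.72 -33.01  17.08] t 0.1 w 0.08521360410922521 j6 -8.0 F [-1.2  0.1  0. ]
```

```bash
python3 -m creep '[{"gripper":60,"translation":[0,0,2],"dr":[0,0,-0.16]},{"gripper":60,"translation":[0,0,2],"dr":[0,0,-0.16]},{"gripper":60,"translation":[-3.46,-4.13,1],"dr":[0,0,0]},{"gripper":60,"translation":[-3.46,-4.13,1],"dr":[0,0,0]},{"gripper":60,"translation":[-3.46,-4.13,1],"dr":[0,0,0]},{"gripper":60,"translation":[-3.46,-4.13,1],"dr":[0,0,0]},{"gripper":60,"translation":[-3.46,-4.13,1],"dr":[0,0,0]},{"gripper":60,"translation":[-3.46,-4.13,1],"dr":[0,0,0]},{"gripper":60,"translation":[-3.46,-4.13,1],"dr":[0,0,0]},{"gripper":60,"translation":[-3.46,-4.13,1],"dr":[0,0,0]},{"gripper":60,"translation":[0,0,0],"dr":[0,0,0]}]'; python3 go.py 475.6 172.4 2 174.7
```

```text
time_s: 1.48
eef_pos: [0.4765, 0.1697, 0.1102]
tool_rot: [-179.9, -0.1, 174.5]
ft_force: [-0.0, 0.1, -0.4]
gripper_width: 0.0652
grip_force: 0.0
dr [-0.001 -0.002 -0.003] cm [ 0.12  0.26 10.82] t 1.475 w 0.06517212227271663 j6 -74.0 F [-0.   0.1 -0.4]
```

```bash
python3 -m creep '[{"gripper":60,"translation":[0.12,0.26,5],"dr":[0,0,0]},{"gripper":60,"translation":[0,0,4],"dr":[0,0,0]},{"gripper":60,"translation":[0,0,1.8],"dr":[0,0,0]},{"gripper":60,"translation":[0,0,0],"dr":[0,0,0]},{"gripper":255,"translation":[0,0,0],"dr":[0,0,0]},{"gripper":255,"translation":[0,0,0],"dr":[0,0,0]},{"gripper":255,"translation":[0,0,0],"dr":[0,0,0]},{"gripper":255,"translation":[0,0,0],"dr":[0,0,0]},{"gripper":255,"translation":[0,0,0],"dr":[0,0,0]}]'; python3 go.py 656 -147.6 60 173.9
```

```text
time_s: 2.6
eef_pos: [0.4751, 0.1755, 0.0045]
tool_rot: [180.0, 0.1, 174.7]
ft_force: [-2.5, 0.3, 9.6]
gripper_width: 0.0259
grip_force: 60.0
dr [0.001 0.002 0.015] cm [-21.42 -30.2   -5.55] t 2.6 w 0.025891969037095345 j6 -73.0 F [-2.5  0.3  9.6]
```

```bash
python3 -m creep '[{"gripper":255,"translation":[0,0,-4],"dr":[0,0,0]},{"gripper":255,"translation":[0,0,-3],"dr":[0,0,0]},{"gripper":255,"translation":[-3.06,-4.33,0],"dr":[0,0,0.01]},{"gripper":255,"translation":[-3.06,-4.33,0],"dr":[0,0,0]},{"gripper":255,"translation":[-3.06,-4.33,0],"dr":[0,0,0]},{"gripper":255,"translation":[-3.06,-4.33,0],"dr":[0,0,0]},{"gripper":255,"translation":[-3.06,-4.33,0],"dr":[0,0,0]},{"gripper":255,"translation":[-3.06,-4.33,0],"dr":[0,0,0]},{"gripper":255,"translation":[-3.06,-4.33,0],"dr":[0,0,0]},{"gripper":255,"translation":[0,0,0],"dr":[0,0,0]},{"gripper":255,"translation":[0,0,0],"dr":[0,0,0]}]'; python3 go.py 656 -147.6 12 173.9
python3 - <<'E'
from h import *
p,d=viewer.read_camera("wrist"); cv2.imwrite("pics/w1.png",p)
E
```

```text
time_s: 3.98
eef_pos: [0.657, -0.1476, 0.0734]
tool_rot: [180.0, -0.0, 174.1]
ft_force: [-0.5, 0.5, -0.9]
gripper_width: 0.0253
grip_force: 59.5
dr [ 0.    -0.     0.004] cm [ 0.1  -0.01  6.14] t 3.975 w 0.025302412818531975 j6 -103.0 F [-0.5  0.5 -0.9]
```

View pics/w1.png

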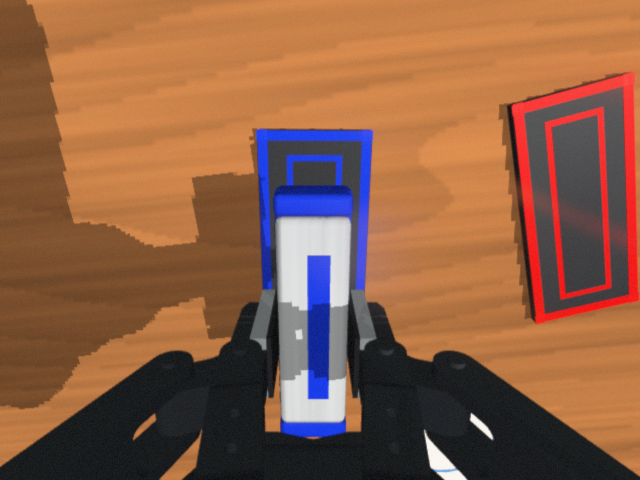

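The wrist view shows the blue harp (313,310) held squarely above the blue pad (315,200). Lowering it now.

```bash
python3 -m creep '[{"gripper":255,"translation":[0.1,0,4],"dr":[0,0,0]},{"gripper":255,"translation":[0,0,2.2],"dr":[0,0,0]},{"gripper":255,"translation":[0,0,0],"dr":[0,0,0]},{"gripper":255,"translation":[0,0,0],"dr":[0,0,0]}]'; python3 -m creep '[{"gripper":60,"translation":[0,0,0],"dr":[0,0,0]},{"gripper":60,"translation":[0,0,0],"dr":[0,0,0]},{"gripper":60,"translation":[0,0,0],"dr":[0,0,0]},{"gripper":60,"translation":[0,0,-5],"dr":[0,0,0]},{"gripper":60,"translation":[0,0,-5],"dr":[0,0,0]},{"gripper":60,"translation":[0,0,0],"dr":[0,0,0]}]'; python3 go.py 482.5 -177.6 110 185.9
```

```text
time_s: 4.53
eef_pos: [0.6564, -0.1469, 0.0121]
tool_rot: [-180.0, 0.0, 174.2]
ft_force: [-0.3, 0.5, -1.7]
gripper_width: 0.0253
grip_force: 63.9
time_s: 5.28
eef_pos: [0.658, -0.1483, 0.116]
tool_rot: [-179.9, 0.4, 174.2]
ft_force: [0.4, -0.1, -1.0]
gripper_width: 0.0651
grip_force: 0.0
dr [-0.002  0.007 -0.205] cm [17.76 -1.11  0.6 ] t 5.275 w 0.06513045837001331 j6 -103.0 F [ 0.4 -0.1 -1. ]
```

```bash
python3 -m creep '[{"gripper":30,"translation":[0,0,0],"dr":[0,0,-0.1]},{"gripper":30,"translation":[0,0,0],"dr":[0,0,-0.1]},{"gripper":30,"translation":[4.44,-0.28,0],"dr":[0,0,0]},{"gripper":30,"translation":[4.44,-0.28,0],"dr":[0,0,0]},{"gripper":30,"translation":[4.44,-0.28,0],"dr":[0,0,0]},{"gripper":30,"translation":[4.44,-0.28,0],"dr":[0,0,0]},{"gripper":30,"translation":[0,0,0],"dr":[0,0,0]},{"gripper":30,"translation":[0,0,0],"dr":[0,0,0]}]'; python3 go.py 482.5 -177.6 3 185.9; python3 - <<'E'
from h import *
p,c=viewer.read_camera("top")[0],viewer.get_calibration("top"); cv2.imwrite("pics/top1.png",p)
LIST["pb"]=((379,208,14,30),("blue","silver"),.026); allobj(p,c,["pb","pad_blue","harp_red"])
E
```

```text
time_s: 6.28
eef_pos: [0.4809, -0.1764, 0.1112]
tool_rot: [-180.0, 0.0, -174.4]
ft_force: [-0.3, -0.2, -0.2]
gripper_width: 0.0754
grip_force: 0.0
dr [-0.     0.    -0.005] cm [-0.14 -0.14 10.82] t 6.275 w 0.07541629741264012 j6 -124.0 F [-0.3 -0.2 -0.2]
pb [653.6, -145.2, 0.3, 116.2, 52.4]
pad_blue [656.0, -147.6, -6.2, 128.7, 59.5]
harp_red [472.6, 58.7, 7.7, 100.9, 26.8]
```

```bash
python3 -m creep '[{"gripper":30,"translation":[-0.14,-0.14,5],"dr":[0,0,0]},{"gripper":30,"translation":[0,0,4],"dr":[0,0,0]},{"gripper":30,"translation":[0,0,1.8],"dr":[0,0,0]},{"gripper":255,"translation":[0,0,0],"dr":[0,0,0]},{"gripper":255,"translation":[0,0,0],"dr":[0,0,0]},{"gripper":255,"translation":[0,0,0],"dr":[0,0,0]},{"gripper":255,"translation":[0,0,0],"dr":[0,0,0]}]'; python3 -m creep '[{"gripper":255,"translation":[0,0,-3],"dr":[0,0,0.06]},{"gripper":255,"translation":[0,0,-5],"dr":[0,0,0.06]},{"gripper":255,"translation":[0,0,0],"dr":[0,0,0]}]';  python3 go.py 652.2 144.4 80 179
```

```text
time_s: 7.2
eef_pos: [0.4828, -0.1778, 0.0042]
tool_rot: [-179.9, 0.1, -174.4]
ft_force: [0.7, 0.2, 4.8]
gripper_width: 0.0424
grip_force: 61.4
time_s: 7.58
eef_pos: [0.4839, -0.1784, 0.0871]
tool_rot: [-179.8, 0.3, 178.7]
ft_force: [0.7, -0.1, -1.1]
gripper_width: 0.0422
grip_force: 61.3
dr [-0.003  0.006 -0.005] cm [-16.27  32.57   0.71] t 7.575 w 0.04219754253684347 j6 -118.0 F [ 0.7 -0.1 -1.1]
```

```bash
python3 -m creep '[{"gripper":255,"translation":[-2.03,4.07,0],"dr":[0,0,0]},{"gripper":255,"translation":[-2.03,4.07,0],"dr":[0,0,0]},{"gripper":255,"translation":[-2.03,4.07,0],"dr":[0,0,0]},{"gripper":255,"translation":[-2.03,4.07,0],"dr":[0,0,0]},{"gripper":255,"translation":[-2.03,4.07,0],"dr":[0,0,0]},{"gripper":255,"translation":[-2.03,4.07,0],"dr":[0,0,0]},{"gripper":255,"translation":[-2.03,4.07,0],"dr":[0,0,0]},{"gripper":255,"translation":[-2.03,4.07,0],"dr":[0,0,0]},{"gripper":255,"translation":[0,0,0],"dr":[0,0,0]},{"gripper":255,"translation":[0,0,0],"dr":[0,0,0]}]';  python3 go.py 652.2 144.4 11 179
```

```text
time_s: 8.82
eef_pos: [0.6512, 0.1442, 0.0825]
tool_rot: [-180.0, -0.1, 178.8]
ft_force: [0.5, 0.0, -1.0]
gripper_width: 0.0426
grip_force: 61.3
dr [-0.    -0.001 -0.004] cm [-0.1   0.02  7.15] t 8.825 w 0.04261298456378464 j6 -83.0 F [ 0.5  0.  -1. ]
```

```bash
python3 -m creep '[{"gripper":255,"translation":[-0.1,0,5],"dr":[0,0,0]},{"gripper":255,"translation":[0,0,2.1],"dr":[0,0,0]},{"gripper":255,"translation":[0,0,0],"dr":[0,0,0]},{"gripper":255,"translation":[0,0,0],"dr":[0,0,0]}]'; python3 -m creep '[{"gripper":60,"translation":[0,0,0],"dr":[0,0,0]},{"gripper":60,"translation":[0,0,0],"dr":[0,0,0]},{"gripper":60,"translation":[0,0,0],"dr":[0,0,0]},{"gripper":60,"translation":[0,0,-5],"dr":[0,0,0]},{"gripper":60,"translation":[0,0,-5],"dr":[0,0,0]},{"gripper":60,"translation":[0,0,0],"dr":[0,0,0]}]'; python3 go.py 472.6 58.7 110 187.7
```

```text
time_s: 9.32
eef_pos: [0.6529, 0.144, 0.0131]
tool_rot: [180.0, 0.0, 178.7]
ft_force: [0.8, -0.2, -0.6]
gripper_width: 0.0421
grip_force: 65.8
time_s: 10.07
eef_pos: [0.6544, 0.1447, 0.117]
tool_rot: [180.0, 0.4, 178.8]
ft_force: [0.8, 0.4, -0.2]
gripper_width: 0.0656
grip_force: 0.0
dr [ 0.     0.007 -0.156] cm [19.17 -6.09  0.7 ] t 10.075 w 0.06555919660947229 j6 -83.0 F [ 0.8  0.4 -0.2]
```

```bash
python3 -m creep '[{"gripper":60,"translation":[0,0,0],"dr":[0,0,-0.155]},{"gripper":60,"translation":[4.79,-1.52,0],"dr":[0,0,0]},{"gripper":60,"translation":[4.79,-1.52,0],"dr":[0,0,0]},{"gripper":60,"translation":[4.79,-1.52,0],"dr":[0,0,0]},{"gripper":60,"translation":[4.79,-1.52,0],"dr":[0,0,0]},{"gripper":60,"translation":[0,0,0],"dr":[0,0,0]},{"gripper":60,"translation":[0,0,0],"dr":[0,0,0]}]'; python3 go.py 472.6 58.7 3 187.7
```

```text
time_s: 10.95
eef_pos: [0.4713, 0.0588, 0.1124]
tool_rot: [-180.0, 0.0, -172.4]
ft_force: [0.6, -0.0, 0.1]
gripper_width: 0.0651
grip_force: 0.0
dr [-0.     0.001 -0.002] cm [-0.13 -0.02 10.94] t 10.95 w 0.06511400858595816 j6 -100.0 F [ 0.6 -0.   0.1]
```

```bash
python3 -m creep '[{"gripper":60,"translation":[-0.13,0,5],"dr":[0,0,0]},{"gripper":60,"translation":[0,0,4],"dr":[0,0,0]},{"gripper":60,"translation":[0,0,1.8],"dr":[0,0,0]},{"gripper":255,"translation":[0,0,0],"dr":[0,0,0]},{"gripper":255,"translation":[0,0,0],"dr":[0,0,0]},{"gripper":255,"translation":[0,0,0],"dr":[0,0,0]},{"gripper":255,"translation":[0,0,0],"dr":[0,0,0]},{"gripper":255,"translation":[0,0,0],"dr":[0,0,0]}]'; python3 -m creep '[{"gripper":255,"translation":[0,0,-3],"dr":[0,0,-0.03]},{"gripper":255,"translation":[0,0,-5],"dr":[0,0,0]},{"gripper":255,"translation":[0,0,0],"dr":[0,0,0]}]';  python3 go.py 649 -0.8 80 189.3
```

```text
time_s: 11.95
eef_pos: [0.4729, 0.0589, 0.0053]
tool_rot: [-180.0, 0.1, -172.4]
ft_force: [0.6, 1.6, 6.9]
gripper_width: 0.0254
grip_force: 59.9
time_s: 12.32
eef_pos: [0.474, 0.0588, 0.088]
tool_rot: [-179.9, 0.4, -170.6]
ft_force: [0.6, -0.1, -1.5]
gripper_width: 0.0259
grip_force: 59.3
dr [-0.001  0.006  0.001] cm [-16.31  -8.71   0.8 ] t 12.325 w 0.0258687204616394 j6 -102.0 F [ 0.6 -0.1 -1.5]
```

```bash
python3 -m creep '[{"gripper":255,"translation":[-4.08,-2.18,0],"dr":[0,0,0]},{"gripper":255,"translation":[-4.08,-2.18,0],"dr":[0,0,0]},{"gripper":255,"translation":[-4.08,-2.18,0],"dr":[0,0,0]},{"gripper":255,"translation":[-4.08,-2.18,0],"dr":[0,0,0]},{"gripper":255,"translation":[0,0,0],"dr":[0,0,0]},{"gripper":255,"translation":[0,0,0],"dr":[0,0,0]}]';  python3 go.py 649 -0.8 12 189.3
```

```text
time_s: 13.08
eef_pos: [0.6465, -0.0005, 0.0833]
tool_rot: [180.0, -0.1, -170.7]
ft_force: [0.3, 0.4, -0.1]
gripper_width: 0.0255
grip_force: 59.3
dr [ 0.    -0.002  0.001] cm [-0.24 -0.07  7.13] t 13.075 w 0.025525299009192065 j6 -106.0 F [ 0.3  0.4 -0.1]
```

Chart next: I'll grip it 40 mm toward −x of its centre, at (428.9, −61.6).

```bash
python3 -m creep '[{"gripper":255,"translation":[-0.15,-0.05,5],"dr":[0,0,0]},{"gripper":255,"translation":[0,0,2.1],"dr":[0,0,0]},{"gripper":255,"translation":[0,0,0],"dr":[0,0,0]},{"gripper":255,"translation":[0,0,0],"dr":[0,0,0]}]'; python3 -m creep '[{"gripper":60,"translation":[0,0,0],"dr":[0,0,0]},{"gripper":60,"translation":[0,0,0],"dr":[0,0,0]},{"gripper":60,"translation":[0,0,0],"dr":[0,0,0]},{"gripper":20,"translation":[0,0,-5],"dr":[0,0,0]},{"gripper":20,"translation":[0,0,-5],"dr":[0,0,0]},{"gripper":20,"translation":[0,0,0],"dr":[0,0,0]}]'; python3 go.py 428.9 -61.6 110 178.4
```

```text
time_s: 13.58
eef_pos: [0.6484, -0.0005, 0.0138]
tool_rot: [-180.0, 0.0, -170.6]
ft_force: [-0.3, -0.2, -1.2]
gripper_width: 0.0257
grip_force: 62.4
time_s: 14.32
eef_pos: [0.6506, -0.0011, 0.1178]
tool_rot: [-179.9, 0.4, -170.6]
ft_force: [0.1, 0.1, -0.6]
gripper_width: 0.0787
grip_force: 0.0
dr [-0.001  0.007  0.191] cm [22.   -6.67  0.78] t 14.325 w 0.07872036887658736 j6 -106.0 F [ 0.1  0.1 -0.6]
```

```bash
python3 -m creep '[{"gripper":20,"translation":[0,0,0],"dr":[0,0,0.1]},{"gripper":20,"translation":[0,0,0],"dr":[0,0,0.09]},{"gripper":20,"translation":[4.4,-1.33,0],"dr":[0,0,0]},{"gripper":20,"translation":[4.4,-1.33,0],"dr":[0,0,0]},{"gripper":20,"translation":[4.4,-1.33,0],"dr":[0,0,0]},{"gripper":20,"translation":[4.4,-1.33,0],"dr":[0,0,0]},{"gripper":20,"translation":[4.4,-1.33,0],"dr":[0,0,0]},{"gripper":20,"translation":[0,0,0],"dr":[0,0,0]},{"gripper":20,"translation":[0,0,0],"dr":[0,0,0]}]'; python3 go.py 428.9 -61.6 1 178.4
python3 - <<'E'
from h import *
p,c=viewer.read_camera("top")[0],viewer.get_calibration("top")
cv2.imwrite("pics/top2.png",cv2.resize(p[100:350,80:420],None,fx=2.3,fy=2.3,interpolation=2))
E
```

```text
time_s: 15.45
eef_pos: [0.4275, -0.0615, 0.1133]
tool_rot: [-180.0, 0.0, 178.4]
ft_force: [0.5, -0.3, -0.6]
gripper_width: 0.0787
grip_force: 0.0
dr [-0.     0.     0.001] cm [-0.14 -0.   11.23] t 15.45 w 0.07871564023356341 j6 -107.0 F [ 0.5 -0.3 -0.6]
```

View pics/top2.png

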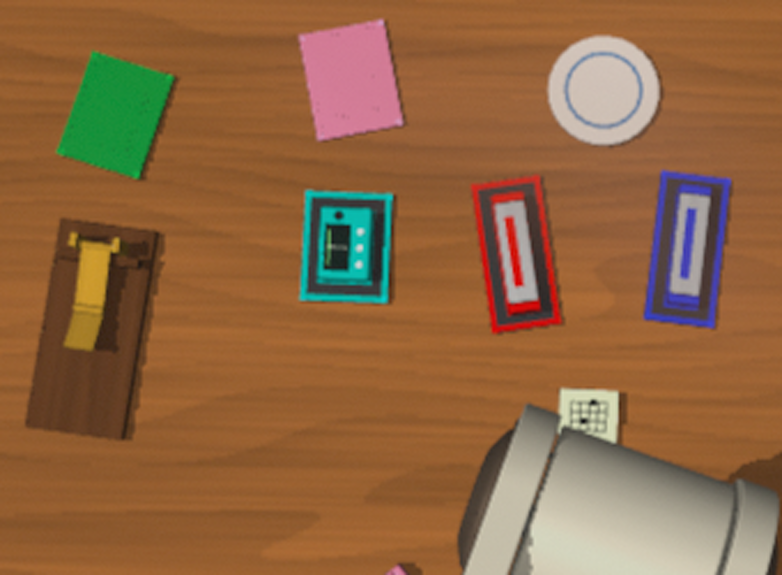

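The top crop shows all three placed, centred and square: tuner (346,246), red (517,252), blue (688,248). Now I'll grasp the chart at (588,415).

```bash
python3 -m creep '[{"gripper":20,"translation":[-0.14,0,5],"dr":[0,0,0]},{"gripper":20,"translation":[0,0,4],"dr":[0,0,0]},{"gripper":20,"translation":[0,0,2.1],"dr":[0,0,0]},{"gripper":20,"translation":[0,0,0],"dr":[0,0,0]},{"gripper":255,"translation":[0,0,0],"dr":[0,0,0]},{"gripper":255,"translation":[0,0,0],"dr":[0,0,0]},{"gripper":255,"translation":[0,0,0],"dr":[0,0,0]},{"gripper":255,"translation":[0,0,0],"dr":[0,0,0]}]'; python3 -m creep '[{"gripper":255,"translation":[0,0,-3],"dr":[0,0,0]},{"gripper":255,"translation":[0,0,-4],"dr":[0,0,0]},{"gripper":255,"translation":[0,0,0],"dr":[0,0,0.04]},{"gripper":255,"translation":[0,0,0],"dr":[0,0,0.04]}]'; python3 go.py 421 372 80 174.2
```

```text
time_s: 16.5
eef_pos: [0.4294, -0.0617, 0.0038]
tool_rot: [-180.0, 0.1, 178.5]
ft_force: [-3.3, 1.4, 11.8]
gripper_width: 0.048
grip_force: 60.2
time_s: 17.0
eef_pos: [0.4291, -0.0616, 0.0737]
tool_rot: [-180.0, 0.1, 173.8]
ft_force: [-0.4, -0.2, -0.9]
gripper_width: 0.0477
grip_force: 62.7
dr [-0.001  0.002 -0.007] cm [ 5.19 43.06 -0.63] t 17.0 w 0.04768356860612474 j6 -102.0 F [-0.4 -0.2 -0.9]
```

```bash
python3 go.py 438.7 370.1 74 174.2; python3 -m creep '[{"gripper":255,"translation":[0.43,5.4,0],"dr":[0,0,0]},{"gripper":255,"translation":[0.43,5.4,0],"dr":[0,0,0]},{"gripper":255,"translation":[0.43,5.4,0],"dr":[0,0,0]},{"gripper":255,"translation":[0.43,5.4,0],"dr":[0,0,0]},{"gripper":255,"translation":[0.43,5.4,0],"dr":[0,0,0]},{"gripper":255,"translation":[0.43,5.4,0],"dr":[0,0,0]},{"gripper":255,"translation":[0.43,5.4,0],"dr":[0,0,0]},{"gripper":255,"translation":[0.43,5.4,0],"dr":[0,0,0]},{"gripper":255,"translation":[0,0,0],"dr":[0,0,0]},{"gripper":255,"translation":[0,0,0],"dr":[0,0,0]}]'; python3 go.py 438.7 370.1 16 174.2
python3 - <<'E'
from h import *
c=viewer.get_calibration("wrist"); p,d=viewer.read_camera("wrist"); cv2.imwrite("pics/w2.png",p); np.savez("pics/w2.npz",d=d,**c)
p=viewer.read_camera("top")[0]; cv2.imwrite("pics/top3.png",cv2.resize(p[150:400,60:260],None,fx=2.4,fy=2.4,interpolation=2))
E
```

```text
dr [-0.001  0.002 -0.007] cm [ 3.410e+00  4.305e+01 -3.000e-02] t 17.0 w 0.04768356860612474 j6 -102.0 F [-0.4 -0.2 -0.9]
time_s: 18.25
eef_pos: [0.4404, 0.3716, 0.0727]
tool_rot: [-180.0, 0.0, 173.9]
ft_force: [0.7, -0.7, -1.5]
gripper_width: 0.0476
grip_force: 62.8
dr [-0.     0.    -0.005] cm [ 0.15 -0.17  5.67] t 18.25 w 0.04760128538273482 j6 -51.0 F [ 0.7 -0.7 -1.5]
```

View pics/w2.png

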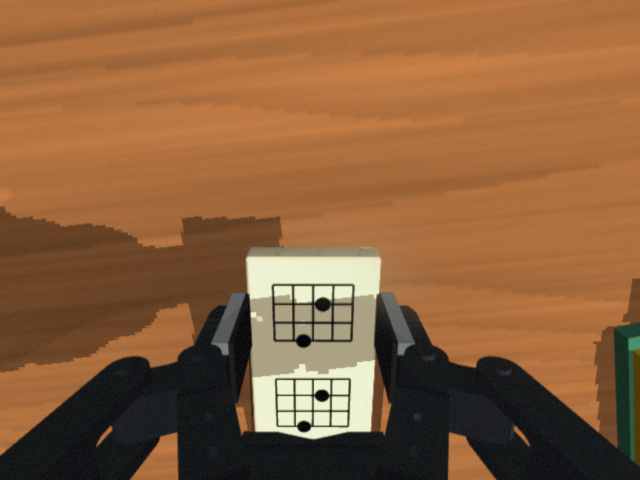

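The wrist view shows the board (313,340) held straight, with its rear end at (313,250). The holder is out of this view. I'll lower it in front of the arm mouth.

```bash
python3 -m creep '[{"gripper":255,"translation":[0.15,-0.17,3],"dr":[0,0,0]},{"gripper":255,"translation":[0,0,2.6],"dr":[0,0,0]},{"gripper":255,"translation":[0,0,0],"dr":[0,0,0]},{"gripper":255,"translation":[0,0,0],"dr":[0,0,0]}]'; python3 go.py 438.7 370.1 15 174.2
python3 - <<'E'
from h import *
p=viewer.read_camera("top")[0]; q=viewer.read_camera("scene")[0]
o=np.zeros((500,800,3),np.uint8); o[:,:400]=cv2.resize(p[150:350,60:220],(400,500),interpolation=2); o[:400,400:]=cv2.resize(q[100:240,320:460],(400,400),interpolation=2); cv2.imwrite("pics/t4.png",o)
E
```

```text
time_s: 18.85
eef_pos: [0.4393, 0.3699, 0.0175]
tool_rot: [180.0, 0.0, 173.8]
ft_force: [-0.2, -0.6, -0.9]
gripper_width: 0.0476
grip_force: 62.8
dr [ 0.001  0.001 -0.006] cm [0.06 0.01 0.25] t 18.85 w 0.047620086090880386 j6 -51.0 F [-0.2 -0.6 -0.9]
```

View pics/t4.png

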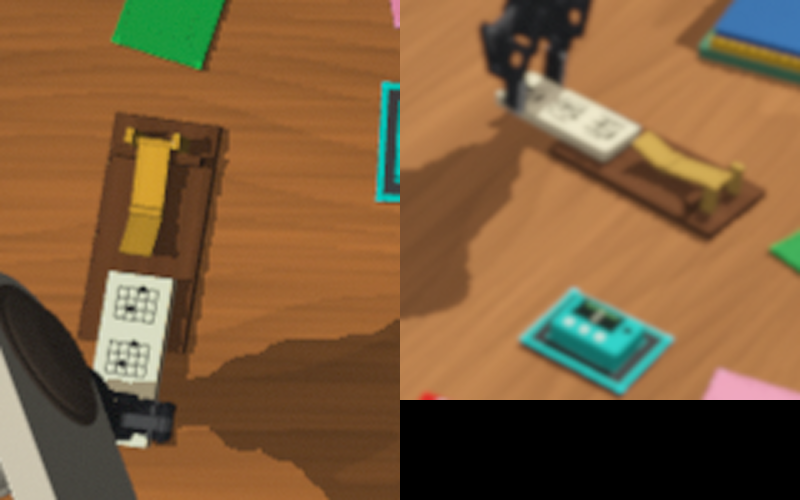

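The board's front edge (142,275) is centred on the plate, just short of the arm mouth (138,252). Sliding it in gently.

```bash
python3 -m creep '[{"gripper":255,"translation":[0,0,0.2],"dr":[0,0,-0.005]},{"gripper":255,"translation":[-1.2,0,0],"dr":[0,0,0]},{"gripper":255,"translation":[-1.2,0,0],"dr":[0,0,0]},{"gripper":255,"translation":[-1.2,0,0],"dr":[0,0,0]},{"gripper":255,"translation":[-1.2,0,0],"dr":[0,0,0]},{"gripper":255,"translation":[0,0,0],"dr":[0,0,0]}]'; python3 -m creep '[{"gripper":255,"translation":[-1,0,0],"dr":[0,0,0]},{"gripper":255,"translation":[-1,0,0],"dr":[0,0,0]},{"gripper":255,"translation":[-1,0,0],"dr":[0,0,0]},{"gripper":255,"translation":[0,0,0],"dr":[0,0,0]}]'; python3 go.py 528.2 361 14 174.2
```

```text
time_s: 19.7
eef_pos: [0.4876, 0.365, 0.0141]
tool_rot: [-180.0, 0.0, 174.1]
ft_force: [3.6, -1.3, -0.7]
gripper_width: 0.0481
grip_force: 62.8
time_s: 20.2
eef_pos: [0.5174, 0.3621, 0.0143]
tool_rot: [180.0, 0.1, 174.1]
ft_force: [3.3, -0.4, -1.6]
gripper_width: 0.0478
grip_force: 62.7
dr [ 0.     0.001 -0.001] cm [-1.09  0.    0.03] t 20.2 w 0.04776936785431348 j6 -56.0 F [ 3.3 -0.4 -1.6]
```

```bash
python3 -m creep '[{"gripper":255,"translation":[-0.4,0,0],"dr":[0,0,0]},{"gripper":255,"translation":[-0.4,0,0],"dr":[0,0,0]},{"gripper":255,"translation":[0,0,0],"dr":[0,0,0]}]'; python3 -m creep '[{"gripper":255,"translation":[-0.2,0,0],"dr":[0,0,0]},{"gripper":255,"translation":[-0.2,0,0],"dr":[0,0,0]},{"gripper":255,"translation":[0,0,0],"dr":[0,0,0]}]'
```

```text
time_s: 20.58
eef_pos: [0.5246, 0.3614, 0.0143]
tool_rot: [180.0, 0.0, 174.2]
ft_force: [-0.6, 0.2, -2.0]
gripper_width: 0.048
grip_force: 62.7
time_s: 20.95
eef_pos: [0.5281, 0.3611, 0.0142]
tool_rot: [-180.0, -0.0, 174.2]
ft_force: [-5.4, 1.2, -1.7]
gripper_width: 0.0477
grip_force: 62.7
```

```bash
python3 - <<'E'
from h import *
p=viewer.read_camera("top")[0]; q=viewer.read_camera("scene")[0]
o=np.zeros((500,800,3),np.uint8); o[:,:400]=cv2.resize(p[150:350,60:220],(400,500),interpolation=2); o[:400,400:]=cv2.resize(q[100:240,320:460],(400,400),interpolation=2); cv2.imwrite("pics/t5.png",o)
E
```

```text
(no output)
```

View pics/t5.png

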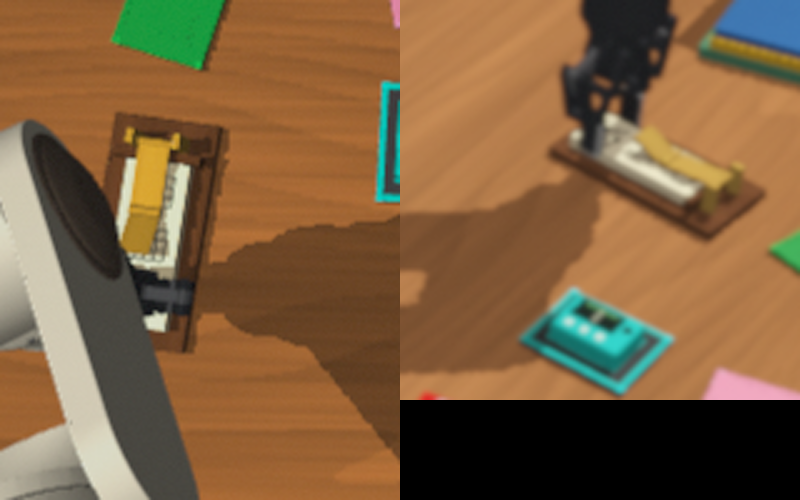

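The board is under the arm and its front edge (155,163) is near the stop. I'll push until contact, then open.

```bash
python3 -m creep '[{"gripper":255,"translation":[-0.2,0,0],"dr":[0,0,0]},{"gripper":255,"translation":[0,0,0],"dr":[0,0,0]}]'; python3 -m creep '[{"gripper":255,"translation":[-0.1,0,0],"dr":[0,0,0]},{"gripper":255,"translation":[0,0,0],"dr":[0,0,0]}]'
```

```text
time_s: 21.3
eef_pos: [0.5282, 0.3611, 0.0139]
tool_rot: [-180.0, -0.2, 174.2]
ft_force: [-19.8, 2.4, 4.4]
gripper_width: 0.0478
grip_force: 63.4
time_s: 21.55
eef_pos: [0.5283, 0.3611, 0.0139]
tool_rot: [-179.9, -0.3, 174.2]
ft_force: [-27.9, 1.7, 9.2]
gripper_width: 0.0477
grip_force: 63.8
```

It is home: the stop was met at the predicted position. I'll ease off, release, lift and look.

```bash
python3 -m creep '[{"gripper":255,"translation":[0.3,0,0],"dr":[0,0,0]},{"gripper":255,"translation":[0,0,0],"dr":[0,0,0]},{"gripper":40,"translation":[0,0,0],"dr":[0,0,0]},{"gripper":40,"translation":[0,0,0],"dr":[0,0,0]},{"gripper":40,"translation":[0,0,0],"dr":[0,0,0]},{"gripper":40,"translation":[0,0,-3],"dr":[0,0,0]},{"gripper":40,"translation":[0,0,-5],"dr":[0,0,0]},{"gripper":40,"translation":[3,0,-5],"dr":[0,0,0]},{"gripper":40,"translation":[6,0,0],"dr":[0,0,0]},{"gripper":40,"translation":[6,0,0],"dr":[0,0,0]},{"gripper":40,"translation":[5,4,0],"dr":[0,0,0]},{"gripper":40,"translation":[0,0,0],"dr":[0,0,0]}]'
python3 - <<'E'
from h import *
p=viewer.read_camera("top")[0]; q=viewer.read_camera("scene")[0]
a=cv2.resize(p[100:340,70:430],(720,480),interpolation=2); a[300:,480:]=0; a[300:480,480:720]=cv2.resize(q[120:225,340:480],(240,180),interpolation=2); cv2.imwrite("pics/t6.png",a)
E
```

```text
time_s: 23.05
eef_pos: [0.3318, 0.4221, 0.1449]
tool_rot: [179.9, 0.0, 174.4]
ft_force: [0.5, -0.3, 0.5]
gripper_width: 0.0721
grip_force: 0.0
```

View pics/t6.png

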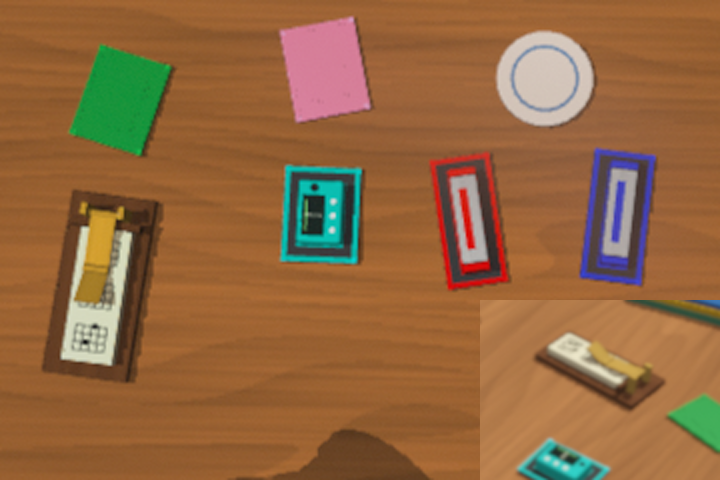

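The board (95,290) lies flat, straight and centred on the plate, with its rear edge about 15 mm from the plate end as it should be. The tuner (322,214) and both harps (468,220) and (618,217) are centred on their pads, so I'm handing the job in.

```bash
python3 -c "
from rig import env; print(env.sign_off())"
```

```text
the job is handed in; nothing more can be done
None
```

I handed the job in at about 23 s: both harmonicas and the tuner are centred on their own pads, the chart is against the back stop under the brass arm, and everything is released; the hand-in gave no verdict back.

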